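# Slide the filter column into the empty cubby

### The job

Push the tall black column of screwed-together filter shells across the cabinet top into the empty cubby, the one with nothing but a flat cork liner on its floor, until the column stands wholly inside and no longer sticks out past the front edges of the cubby's side walls. Push it gently and low on its body so that it slides along upright: it must not tip, and it is neither gripped nor lifted. Leave the other things where they are and finish with the hand clear.

Things in the scene. Friction and masses are not known exactly. Their poses are not given: they have to be found in the camera images.
- column: Tall upright column of black plastic filter shells screwed together into one rigid loose piece: a cylinder 60 mm in diameter, 170 mm tall, 0.25 to 0.46 kg. Origin at the centre of its underside, z up its axis. Friction on the surface is about 0.5 to 0.7: a level push lower than about 40 mm above the surface slides it, a higher one may tip it.
- rack: Fixed plywood cubby rack at the left, open on top and at its front, which faces right (-y): two bays side by side, each 122 mm wide and 110 mm deep inside, centres 130 mm apart. Walls and back are 8 mm thick, 65 mm tall. No floor: the work surface runs in without a step. Origin on the surface in the middle of the front edge; x points into the bays (to the left, within 0.15 rad), y along the front.
- liner: Flat cork liner, 100 x 112 mm and 1 mm thick, on the floor of the one empty bay, fixed and no obstacle (the column slides over it as over the surface). Origin at the centre of that bay's floor, 55 mm behind the rack's front edge; x points into the bay, y along the rack's front, as the rack's axes.
- cube: Clear acrylic cube box 70 mm on a side, with a hinged flap lid 4 mm thick on top, standing loose in the other bay; leave it alone. Origin at the centre of its underside.
- nozzle: Stainless steel blower tip, a slim cone 85 mm tall standing on a 44 mm round flange, loose on the surface beyond the work (farther from the robot); leave it alone. Origin at the centre of its underside.
- lens_cap: White silicone lens cap, a disc 68 mm in diameter and 13 mm thick, lying loose on the surface on the robot's side of the work; leave it alone. Origin at the centre of its underside.
- frame: Aluminium square filter frame 100 x 100 mm and 8 mm thick with an open middle, lying loose on the surface beyond the work (farther from the robot); leave it alone. Origin at the centre of its underside.

How it is judged:
By the outcome, as a careful person would: the job done as asked, in the order asked, and still so for the second after the job is handed in, with the robot touching nothing.
It also fails if it takes over 61 s, if anything falls off the work surface, if the arm or the gripper's body presses on something with over 40 N, if the wrist force passes 120 N, or if a joint passes its speed limit or range.

### The arm

A 6-joint arm with a two-finger parallel gripper is mounted at the origin on the work surface. World frame = base frame: x ahead of the robot, y to its left, z up, the work surface at z = 0. Lengths are in mm, angles in rad, forces in N, time in s.
With the tool pointing down it reaches from about 275 to 1000 mm from the base axis. Payload 8.4 kg.
Tool frame: the origin (TCP) lies at the very end of the fingers, on their centre line; the grasp point (between the pads) lies 19 mm behind it; z points along the fingers, y is the direction in which the jaws open and shut (so a half turn about z gives the same grasp; the last joint's range is limited). The gripper opens to 85 mm and grips with 20 to 120 N. Pads are 22 mm wide; open, the fingers measure 114 mm over their backs; the gripper's body (76 mm by 85 mm) begins 54 mm behind the grasp point. The pads swing forward as they close: fully open they stand 13 mm farther back than shut.
Start: joints at [-1.242, 0.353, 1.633, -0, 1.155, -0.002], TCP at [202.998, -591.117, 231.281] pointing down, gripper open.
Joint ranges: [-2.63, 2.63], [-0.92, 2.1], [0.06, 2.66], [-1.3, 4.44], [0, 2.69], [-3.02, 3.02]. Speed limits (rad/s): [2.22, 2.22, 2.79, 3.14, 3.14, 3.14].

### API

Orientations are given as [roll, pitch, yaw] about the fixed x, y, z axes, in that order (R = Rz(yaw) Ry(pitch) Rx(roll)).
In Python, from rig import r, vision gives the robot as it stands.
- The arm moves only by the tool move_arm, never from a script. Its argument "series" is text: rows parted by semicolons, each of 7 numbers parted by spaces: the closure, from -1 (fully open) to 1 (shut), then the shift along the tool's x, y, z in units of 40 mm (1.0 is 40 mm), then the turn, a rotation vector about the tool's x, y, z in degrees. In form: grip tx ty tz ax ay az; .... A call has 1 to 20 rows; each row shifts and turns the pose as measured when the row begins, along the tool's axes as they then stand; what a row does not reach is not made up. A row lasts 1/8 s, in which the tool goes at most 62.5 mm and 10.7 degrees, less where a joint would pass 70% of its speed; a pose out of reach is approached as far as the arm can. A call is refused whole if a number of a shift passes 1 or a number of a turn 10.7, either way. A call with a gripper value outside its range is refused whole. The fingers move at their own pace and stop on an object; "grip_force" is the grip in N (left out, the last holds). Time passes only in rows, so rows that do not move let the fingers close. It gives the time, the measured TCP pose, the force and the opening at its end, in the units of the state.
- r.sense(): the state, without advancing time (a new reading comes with each control period).
- vision.grab_frame(name): name is "side" or "top" or "wrist"; returns the picture (400x640x3 uint8, red, green, blue); there is no depth.
- vision.camera_params(name): a dict with "fx", "fy", "cx", "cy" (pixels), "k1" (the pictures are not rectified: a ray, as slopes to the right and down, at radius r is drawn at 1 + k1 r^2 times it, then the intrinsics apply), "position" and "rotation" of the camera in the world. Camera axes: x right, y up, looking along -z (the intrinsics and any distortion apply to the point x, -y, -z); pixel columns grow to the right and rows downward; lengths in mm; the calibration is good to about 2 mm. A picture is of the moment at which its call begins: read the wrist's pose just before it. camera_params takes no time and is no camera call; for the wrist camera it gives the pose at the moment of the call.
- r.sign_off(): hands the job in, once; it reports no verdict.
The state is a dict: "clock": time; "qpos": joint angles; "qvel": joint speeds; "joint_efforts": joint torques, N m; "eef_pos": TCP position; "tcp_rot": TCP orientation; "contact_force": force on the tool from outside, world axes, zero at the start; "wrist_torque": the same for the moment, N m; "opening": opening from 0.0 (shut) to 1.0 (fully open).
Only numpy, scipy, OpenCV 4.12 (cv2) and the standard library are available. Lean on these libraries where they do the work, as an engineer would, in place of code of your own. Each camera call takes 0.05 s, during which the arm holds its last target. There are 200 camera calls.

## Working session

There is one attempt and no reset: what is moved stays moved. The work goes in short steps, Python scripts to look and compute and a tool call to move; the robot and the scene stay as the last step left them, time stands still between calls to the robot, and variables do not carry over. Pictures are saved under pics/ and viewed, about 8 in all and at most 12, crops included, and the job is handed in when it is done.

Besides the shell and the picture viewer there is one more tool, called after "Call:" as name(argument=value, ...) on one line, values as JSON. move_arm: Moves the arm, as the interface text tells. Its arguments: {"type":"object","properties":{"series":{"type":"string"},"grip_force":{"type":"number"}},"required":["series"]}

```bash
mkdir -p pics; cat > h.py <<'E'
import numpy as np, cv2
from rig import r, vision
def snap(n,f):
    p=vision.camera_params(n); im=vision.grab_frame(n); cv2.imwrite(f'pics/{f}.png',im[:,:,::-1]); return p
def ray(p,u,v):
    d=np.array([(u-p['cx'])/p['fx'],(v-p['cy'])/p['fy']]); s=d.copy()
    for _ in range(30): s=d/(1+p['k1']*(s@s))
    R=np.array(p['rotation']); return np.array(p['position']),R@np.array([s[0],-s[1],-1.])
def onz(p,u,v,z=0):
    o,d=ray(p,u,v); return o+d*(z-o[2])/d[2]
E
python3 - <<'E'
from h import *
for n in('top','side'): print(snap(n,n+'0'))
print(r.sense())
E
```

```text
{'fx': 364.80197744841126, 'fy': 364.80197744841126, 'cx': 321.3355049722992, 'cy': 194.04116434582144, 'k1': -0.016058349362982432, 'position': array([529.0830642 ,  42.33674602, 700.15199398]), 'rotation': array([ 6.47837692e-02, -1.15657489e-03, -1.57372152e+00])}
{'fx': 465.85232252946525, 'fy': 465.85232252946525, 'cx': 325.0942468738834, 'cy': 203.42863388456166, 'k1': -0.05577341141915433, 'position': array([354.04852837, 684.52568269, 668.66528253]), 'rotation': array([ 0.83372215, -0.00531967, -2.78172468])}
{'clock': 0.1, 'qpos': array([-1.24241251e+00,  3.53579843e-01,  1.63403866e+00,  1.26647400e-06,
        1.15525466e+00, -2.38074657e-03]), 'qvel': array([ 9.99982805e-06, -5.46165343e-04, -3.82798327e-03,  1.07873027e-03,
        2.14882464e-04,  6.45018942e-04]), 'joint_efforts': array([ 1.19751716e-03, -6.06354403e+01, -3.42821968e+01, -3.77555114e-05,
        3.85987558e-03, -2.61314477e-05]), 'eef_pos': array([ 202.85079807, -590.70693041,  230.64521396]), 'tcp_rot': array([-3.14031215e+00, -4.20659149e-06,  3.30764044e-01]), 'contact_force': array([-0.51557031,  0.29046745, -1.01960881]), 'wrist_torque': array([-0.00495667, -0.00583708,  0.02445106]), 'opening': 0.9997364790748066}
```

View pics/top0.png

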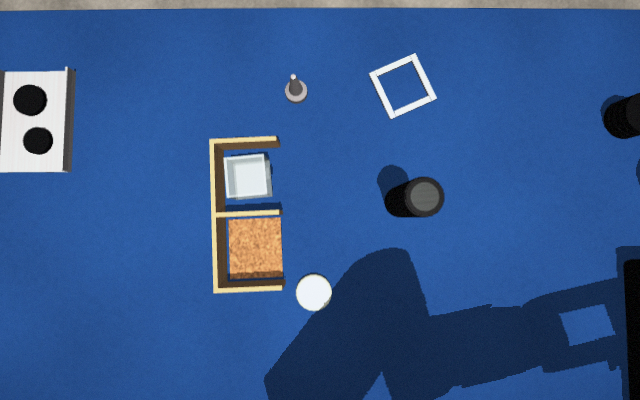

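View pics/side0.png

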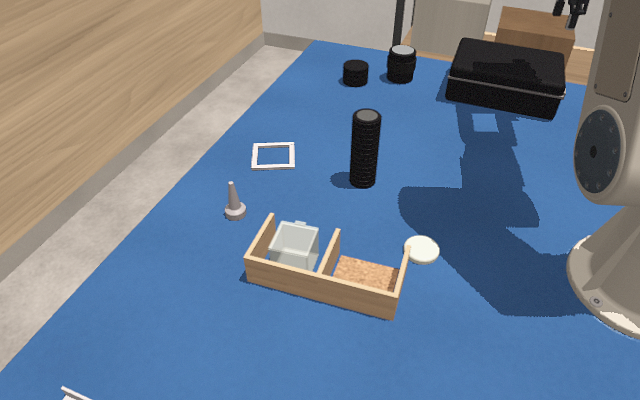

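```bash
sed -i "s/    R=np.array(p\['rotation'\]);/    R=Rotation.from_euler('xyz',p['rotation']).as_matrix();/; 1a from scipy.spatial.transform import Rotation" h.py
python3 - <<'E'
from h import *
t=vision.camera_params('top');s=vision.camera_params('side')
def two(a,b):
    o,d=ray(t,*a);q,e=ray(s,*b);k=np.linalg.lstsq(np.c_[d,-e],q-o,rcond=None)[0]
    A=o+d*k[0];B=q+e*k[1];return ((A+B)/2).round(),np.linalg.norm(A-B).round(1)
print('coltop',two((425,197),(368,115)))
print('wall fronts',[two(a,b) for a,b in (((277,138),(272,217)),((281,212),(338,232)),((283,288),(408,249)))])
print('lens',two((314,292),(422,249)), onz(t,314,292,13))
print('wallz65',[onz(t,*a,65).round() for a in ((277,138),(281,212),(283,288),(210,139),(214,292))])
print('liner',[onz(t,*a,1).round() for a in ((228,218),(281,217),(283,278),(229,279))])
print('col170',onz(t,425,197,170).round(),'base side',onz(s,363,182,0).round(),'base left', onz(t,385,204).round())
print('case',onz(s,447,90,0).round(),onz(s,557,117,0).round(),'lens R',onz(s,400,80,0).round(),'frame',onz(t,404,85,8).round(), onz(t,391,117).round(),'cap edge',onz(t,314,274,13).round())
E
python3 -c "
import cv2;i=cv2.imread('pics/top0.png')[120:310,200:450];cv2.imwrite('pics/c1.png',cv2.resize(i,None,fx=3,fy=3,interpolation=2))"
```

```text
coltop (array([ 558., -110.,  171.]), np.float64(1.3))
wall fronts [(array([672., 121.,  53.]), np.float64(1.4)), (array([540., 113.,  53.]), np.float64(0.7)), (array([408., 109.,  54.]), np.float64(2.8))]
lens (array([389.,  56.,   6.]), np.float64(1.6)) [391.37163241  55.56956998  13.        ]
wallz65 [array([670., 119.,  65.]), array([539., 112.,  65.]), array([409., 108.,  65.]), array([668., 238.,  65.]), array([402., 226.,  65.])]
liner [array([529., 220.,   1.]), array([531., 119.,   1.]), array([415., 114.,   1.]), array([414., 217.,   1.])]
col170 [ 559. -109.  170.] base side [ 556. -104.    0.] base left [555. -81.   0.]
case [ 449. -602.    0.] [ 138. -566.    0.] lens R [ 594. -611.    0.] frame [ 786. -120.    8.] [725. -95.   0.] cap edge [424.  56.  13.]
```

View pics/c1.png

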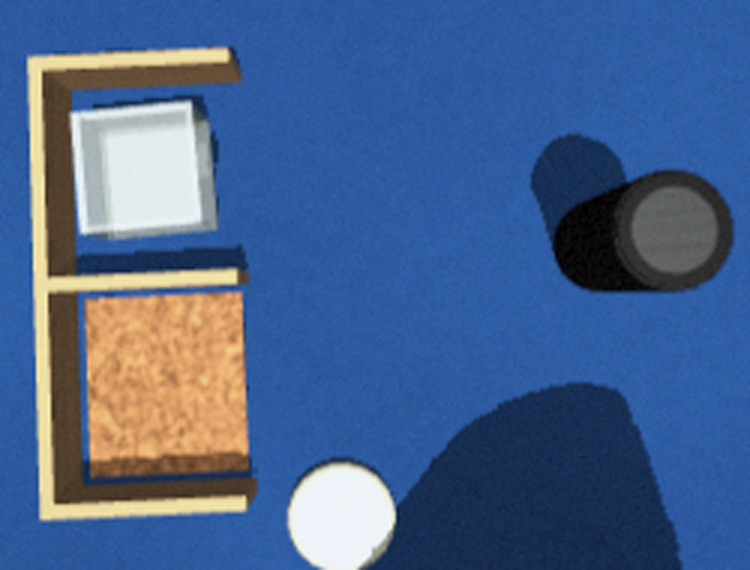

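```bash
cat >> h.py <<'E'
def goalR(head,T):
    a,t=np.radians(head),np.radians(T); h=np.array([np.cos(a),np.sin(a),0])
    z=h*np.sin(t)-np.array([0,0,np.cos(t)]); y=np.array([h[1],-h[0],0])
    return Rotation.from_matrix(np.c_[np.cross(y,z),y,z])
def plan(pos,R=None,step=36,deg=9,grip=-1,n=None):
    s=r.sense(); p=np.array(s['eef_pos']); R0=Rotation.from_euler('xyz',s['tcp_rot']); R=R or R0
    w=(R0.inv()*R).as_rotvec(degrees=True); d=np.array(pos)-p
    n=n or int(np.ceil(max(np.linalg.norm(d)/step,np.linalg.norm(w)/deg,1)))
    print('q',np.round(s['qpos'],2),'p',p.round(1),'F',np.round(s['contact_force'],1),'open',round(s['opening'],2),'t',s['clock'],'rot left',np.linalg.norm(w).round(1))
    for i in range(n):
        Ri=R0*Rotation.from_rotvec(w*i/n,degrees=True); v=Ri.inv().apply(d/n)/40
        print(grip,*v.round(2),*(w/n).round(1),end='; ' )
    print(n)
E
python3 - <<'E'
from h import *
plan([450,-350,330],goalR(103,45))
E
```

```text
q [-1.24  0.35  1.63  0.    1.16 -0.  ] p [ 202.9 -590.7  230.6] F [-0.5  0.3 -1. ] open 1.0 t 0.1 rot left 93.3
-1 0.71 -0.34 -0.23 3.0 3.3 -7.2; -1 0.76 -0.25 -0.17 3.0 3.3 -7.2; -1 0.79 -0.16 -0.11 3.0 3.3 -7.2; -1 0.81 -0.07 -0.06 3.0 3.3 -7.2; -1 0.82 0.03 -0.01 3.0 3.3 -7.2; -1 0.8 0.14 0.03 3.0 3.3 -7.2; -1 0.78 0.24 0.07 3.0 3.3 -7.2; -1 0.74 0.34 0.1 3.0 3.3 -7.2; -1 0.68 0.43 0.12 3.0 3.3 -7.2; -1 0.61 0.52 0.13 3.0 3.3 -7.2; -1 0.54 0.6 0.13 3.0 3.3 -7.2; 11
```

Call:
move_arm(series="0 0 0 -1 0 0 0; 0 0 0 -1 0 0 0; 0 0.7 -0.35 -0.2 3 3.3 -7.2; 0 0.75 -0.25 -0.15 3 3.3 -7.2; 0 0.8 -0.15 -0.1 3 3.3 -7.2; 0 0.8 -0.05 -0.05 3 3.3 -7.2; 0 0.8 0.05 0 3 3.3 -7.2; 0 0.8 0.15 0.05 3 3.3 -7.2; 0 0.8 0.25 0.05 3 3.3 -7.2; 0 0.75 0.35 0.1 3 3.3 -7.2; 0 0.7 0.45 0.1 3 3.3 -7.2; 0 0.6 0.5 0.15 3 3.3 -7.2; 0 0.55 0.6 0.15 3 3.3 -7.2")

```text
clock: 1.72
eef_pos: [451.0, -338.9, 411.9]
tcp_rot: [3.122, -0.814, 1.85]
contact_force: [-0.4, 0.4, -0.2]
opening: 0.5
```

```bash
python3 - <<'E'
from h import *
plan([590,-250,250],goalR(103,45))
E
```

```text
q [-0.85  0.55  1.18  0.4   2.14 -1.03] p [ 451.  -338.9  411.9] F [-0.4  0.4 -0.2] open 0.5 t 1.725 rot left 2.9
-1 -0.3 0.55 0.53 -0.1 -0.2 0.3; -1 -0.3 0.55 0.53 -0.1 -0.2 0.3; -1 -0.29 0.55 0.54 -0.1 -0.2 0.3; -1 -0.29 0.56 0.54 -0.1 -0.2 0.3; -1 -0.28 0.56 0.54 -0.1 -0.2 0.3; -1 -0.28 0.56 0.54 -0.1 -0.2 0.3; -1 -0.27 0.56 0.55 -0.1 -0.2 0.3; 7
```

Call:
move_arm(series="0 -0.3 0.55 0.55 0 -0.2 0.3; 0 -0.3 0.55 0.55 0 -0.2 0.3; 0 -0.3 0.55 0.55 0 -0.2 0.3; 0 -0.3 0.55 0.55 0 -0.2 0.3; 0 -0.3 0.55 0.55 0 -0.2 0.3; 0 -0.3 0.55 0.55 0 -0.2 0.3; 0 -0.3 0.55 0.55 0 -0.2 0.3")

```text
clock: 2.6
eef_pos: [592.0, -244.8, 237.5]
tcp_rot: [-3.12, -0.791, 1.798]
contact_force: [0.2, 0.1, 0.4]
opening: 0.499
```

```bash
python3 - <<'E'
from h import *
plan([582,-214,60],goalR(103,45))
E
```

```text
q [-0.64  0.72  1.24  0.48  1.82 -0.91] p [ 592.  -244.8  237.5] F [0.2 0.1 0.4] open 0.5 t 2.6 rot left 1.3
-1 -0.43 0.0 0.62 -0.2 -0.1 -0.0; -1 -0.43 -0.0 0.62 -0.2 -0.1 -0.0; -1 -0.43 -0.0 0.62 -0.2 -0.1 -0.0; -1 -0.43 -0.01 0.62 -0.2 -0.1 -0.0; -1 -0.43 -0.01 0.62 -0.2 -0.1 -0.0; -1 -0.43 -0.01 0.62 -0.2 -0.1 -0.0; 6
```

Call:
move_arm(series="0 -0.45 0 0.6 -0.2 -0.1 0; 0 -0.45 0 0.6 -0.2 -0.1 0; 0 -0.45 0 0.6 -0.2 -0.1 0; 0 -0.45 0 0.6 -0.2 -0.1 0; 0 -0.45 0 0.6 -0.2 -0.1 0; 0 -0.45 0 0.6 -0.2 -0.1 0")

```text
clock: 3.35
eef_pos: [584.5, -217.4, 50.7]
tcp_rot: [-3.138, -0.781, 1.798]
contact_force: [0.0, 0.1, 0.5]
opening: 0.5
```

```bash
python3 - <<'E'
from h import *
plan([577,-192,16],goalR(103,45),step=15)
a=snap('top','top1');b=snap('side','side1')
A=cv2.imread('pics/top1.png')[100:320,200:600];B=cv2.imread('pics/side1.png')[40:340,200:600]
cv2.imwrite('pics/c2.png',cv2.resize(np.vstack([A,B]),None,fx=1.15,fy=1.15))
E
```

```text
q [-0.62  0.88  1.38  0.48  1.53 -1.03] p [ 584.5 -217.4   50.7] F [0.  0.1 0.5] open 0.5 t 3.35 rot left 0.3
-1 -0.05 -0.01 0.36 -0.1 0.1 0.0; -1 -0.05 -0.01 0.36 -0.1 0.1 0.0; -1 -0.05 -0.01 0.36 -0.1 0.1 0.0; 3
```

View pics/c2.png

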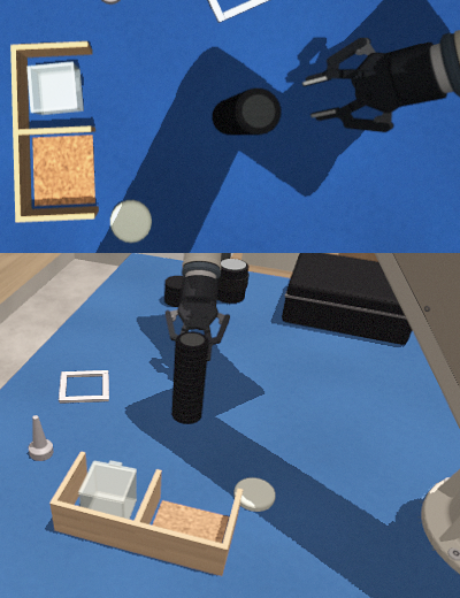

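The picture shows the two half-open fingers behind the column at crop (320,95), with their gap facing it. Nothing else is near them.

Call:
move_arm(series="0 -0.05 0 0.36 0 0 0; 0 -0.05 0 0.36 0 0 0; 0 -0.05 0 0.36 0 0 0; 0 0 0 0 0 0 0")

```text
clock: 3.95
eef_pos: [577.0, -189.3, 14.0]
tcp_rot: [-3.135, -0.784, 1.796]
contact_force: [1.1, -0.6, 0.4]
opening: 0.498
```

```bash
python3 - <<'E'
from h import *
plan([568,-150,16],goalR(103,45),step=5)
E
```

```text
q [-0.59  0.91  1.43  0.5   1.45 -1.05] p [ 577.  -189.3   14. ] F [ 1.1 -0.6  0.4] open 0.5 t 3.95 rot left 0.3
-1 0.08 0.0 0.08 -0.0 0.0 -0.0; -1 0.08 0.0 0.08 -0.0 0.0 -0.0; -1 0.08 0.0 0.08 -0.0 0.0 -0.0; -1 0.08 0.0 0.08 -0.0 0.0 -0.0; -1 0.08 0.0 0.08 -0.0 0.0 -0.0; -1 0.08 0.0 0.08 -0.0 0.0 -0.0; -1 0.08 0.0 0.08 -0.0 0.0 -0.0; -1 0.08 0.0 0.08 -0.0 0.0 -0.0; -1 0.08 0.0 0.08 -0.0 0.0 -0.0; 9
```

Call:
move_arm(series="0 0.08 0 0.08 0 0 0; 0 0.08 0 0.08 0 0 0; 0 0.08 0 0.08 0 0 0; 0 0.08 0 0.08 0 0 0; 0 0.08 0 0.08 0 0 0; 0 0.08 0 0.08 0 0 0; 0 0.08 0 0.08 0 0 0; 0 0.08 0 0.08 0 0 0; 0 0.08 0 0.08 0 0 0; 0 0.08 0 0.08 0 0 0; 0 0.08 0 0.08 0 0 0")

```text
clock: 5.32
eef_pos: [566.0, -138.4, 15.3]
tcp_rot: [-3.138, -0.782, 1.798]
contact_force: [-0.3, 0.3, -0.8]
opening: 0.499
```

```bash
python3 - <<'E'
from h import *
plan([508,0,16],goalR(103,45),step=6)
snap('top','top2');snap('side','side2')
A=cv2.imread('pics/top2.png')[100:320,200:600];B=cv2.imread('pics/side2.png')[40:340,200:600]
cv2.imwrite('pics/c3.png',cv2.resize(np.vstack([A,B]),None,fx=1.15,fy=1.15))
E
```

```text
q [-0.54  0.87  1.53  0.54  1.38 -1.05] p [ 566.  -138.4   15.3] F [-0.3  0.3 -0.8] open 0.5 t 5.325 rot left 0.3
-1 0.1 -0.02 0.1 -0.0 0.0 -0.0; -1 0.1 -0.02 0.1 -0.0 0.0 -0.0; -1 0.1 -0.02 0.1 -0.0 0.0 -0.0; -1 0.1 -0.02 0.1 -0.0 0.0 -0.0; -1 0.1 -0.02 0.1 -0.0 0.0 -0.0; -1 0.1 -0.02 0.1 -0.0 0.0 -0.0; -1 0.1 -0.02 0.1 -0.0 0.0 -0.0; -1 0.1 -0.02 0.1 -0.0 0.0 -0.0; -1 0.1 -0.02 0.1 -0.0 0.0 -0.0; -1 0.1 -0.02 0.1 -0.0 0.0 -0.0; -1 0.1 -0.02 0.1 -0.0 0.0 -0.0; -1 0.1 -0.02 0.1 -0.0 0.0 -0.0; -1 0.1 -0.02 0.1 -0.0 0.0 -0.0; -1 0.1 -0.02 0.1 -0.0 0.0 -0.0; -1 0.1 -0.02 0.1 -0.0 0.0 -0.0; -1 0.1 -0.02 0.1 -0.0 0.0 -0.0; -1 0.1 -0.02 0.1 -0.0 0.0 -0.0; -1 0.1 -0.02 0.1 -0.0 0.0 -0.0; -1 0.1 -0.02 0.1 -0.0 0.0 -0.0; -1 0.1 -0.02 0.1 -0.0 0.0 -0.0; -1 0.1 -0.02 0.1 -0.0 0.0 -0.0; -1 0.1 -0.02 0.1 -0.0 0.0 -0.0; -1 0.1 -0.02 0.1 -0.0 0.0 -0.0; -1 0.1 -0.02 0.1 -0.0 0.0 -0.0; -1 0.1 -0.02 0.1 -0.0 0.0 -0.0; -1 0.1 -0.02 0.1 -0.0 0.0 -0.0; 26
```

View pics/c3.png

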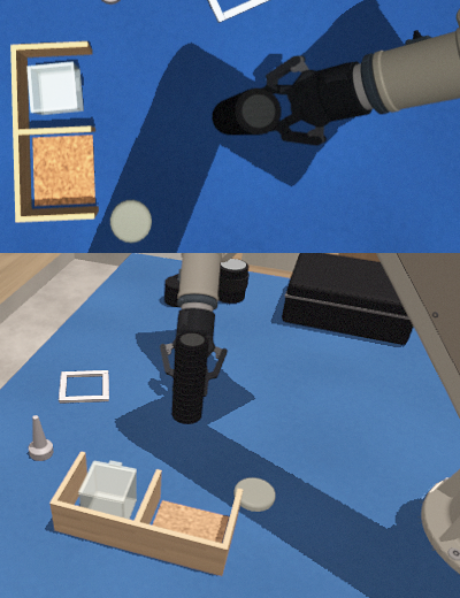

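Call:
move_arm(series="0 0.1 -0.02 0.1 0 0 0; 0 0.1 -0.02 0.1 0 0 0; 0 0.1 -0.03 0.1 0 0 0; 0 0.1 -0.02 0.1 0 0 0; 0 0.1 -0.03 0.1 0 0 0; 0 0.1 -0.02 0.1 0 0 0; 0 0.1 -0.02 0.1 0 0 0; 0 0.1 -0.03 0.1 0 0 0; 0 0.1 -0.02 0.1 0 0 0; 0 0.1 -0.02 0.1 0 0 0; 0 0.1 -0.02 0.1 0 0 0; 0 0.1 -0.03 0.1 0 0 0; 0 0.1 -0.02 0.1 0 0 0; 0 0.1 -0.02 0.1 0 0 0")

```text
clock: 7.18
eef_pos: [534.5, -60.2, 15.1]
tcp_rot: [-3.14, -0.779, 1.799]
contact_force: [1.7, -2.3, 0.9]
opening: 0.5
```

```bash
python3 - <<'E'
from h import *
plan([491,35,16],goalR(103,45),step=6)
snap('top','top3');snap('side','side3')
A=cv2.imread('pics/top3.png')[100:320,200:600];B=cv2.imread('pics/side3.png')[40:340,200:600]
cv2.imwrite('pics/c4.png',cv2.resize(np.vstack([A,B]),None,fx=1.15,fy=1.15))
E
```

```text
q [-0.47  0.8   1.69  0.6   1.27 -1.06] p [534.5 -60.2  15.1] F [ 1.7 -2.3  0.9] open 0.5 t 7.175 rot left 0.4
-1 0.1 -0.03 0.1 -0.0 0.0 0.0; -1 0.1 -0.03 0.1 -0.0 0.0 0.0; -1 0.1 -0.03 0.1 -0.0 0.0 0.0; -1 0.1 -0.03 0.1 -0.0 0.0 0.0; -1 0.1 -0.03 0.1 -0.0 0.0 0.0; -1 0.1 -0.03 0.1 -0.0 0.0 0.0; -1 0.1 -0.03 0.1 -0.0 0.0 0.0; -1 0.1 -0.03 0.1 -0.0 0.0 0.0; -1 0.1 -0.03 0.1 -0.0 0.0 0.0; -1 0.1 -0.03 0.1 -0.0 0.0 0.0; -1 0.1 -0.03 0.1 -0.0 0.0 0.0; -1 0.1 -0.03 0.1 -0.0 0.0 0.0; -1 0.1 -0.03 0.1 -0.0 0.0 0.0; -1 0.1 -0.03 0.1 -0.0 0.0 0.0; -1 0.1 -0.03 0.1 -0.0 0.0 0.0; -1 0.1 -0.03 0.1 -0.0 0.0 0.0; -1 0.1 -0.03 0.1 -0.0 0.0 0.0; -1 0.1 -0.03 0.1 -0.0 0.0 0.0; 18
```

View pics/c4.png

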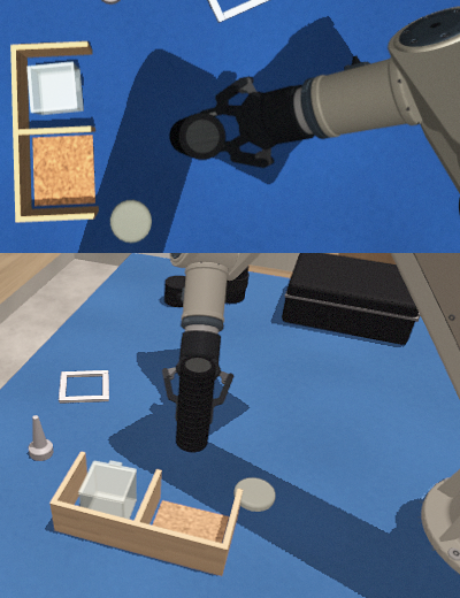

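Column is upright in both views, cradled between the fingers; its top centre is at about (375.7, 216.5) in the top image.

```bash
python3 - <<'E'
from h import *
t=vision.camera_params('top');print(onz(t,375.7,216.5,170), onz(vision.camera_params('side'),200+200/1.15,40+(366-253)/1.15,170))
E
```

```text
[530.58503618 -37.18452286 170.        ] [523.40343973 -34.9192394  170.        ]
```

Call:
move_arm(series="0 0.1 -0.03 0.1 0 0 0; 0 0.1 -0.03 0.1 0 0 0; 0 0.1 -0.03 0.1 0 0 0; 0 0.1 -0.03 0.1 0 0 0; 0 0.1 -0.03 0.1 0 0 0; 0 0.1 -0.03 0.1 0 0 0; 0 0.1 -0.03 0.1 0 0 0; 0 0.1 -0.03 0.1 0 0 0; 0 0.1 -0.03 0.1 0 0 0; 0 0.1 -0.03 0.1 0 0 0")

```text
clock: 8.52
eef_pos: [508.6, -4.4, 14.9]
tcp_rot: [-3.141, -0.779, 1.799]
contact_force: [0.2, -1.6, 1.1]
opening: 0.507
```

```bash
python3 - <<'E'
from h import *
plan([489,45,16],goalR(103,45),step=6)
snap('top','top4')
E
```

```text
q [-0.4   0.76  1.8   0.66  1.19 -1.08] p [508.6  -4.4  14.9] F [ 0.2 -1.6  1.1] open 0.51 t 8.525 rot left 0.4
-1 0.11 -0.02 0.1 -0.0 0.0 0.0; -1 0.11 -0.02 0.1 -0.0 0.0 0.0; -1 0.11 -0.02 0.1 -0.0 0.0 0.0; -1 0.11 -0.02 0.1 -0.0 0.0 0.0; -1 0.11 -0.02 0.1 -0.0 0.0 0.0; -1 0.11 -0.02 0.1 -0.0 0.0 0.0; -1 0.11 -0.02 0.1 -0.0 0.0 0.0; -1 0.11 -0.02 0.1 -0.0 0.0 0.0; -1 0.11 -0.02 0.1 -0.0 0.0 0.0; 9
```

Call:
move_arm(series="0 0.1 -0.02 0.1 0 0 0; 0 0.1 -0.02 0.1 0 0 0; 0 0.1 -0.02 0.1 0 0 0; 0 0.1 -0.02 0.1 0 0 0; 0 0.1 -0.02 0.1 0 0 0; 0 0.1 -0.02 0.1 0 0 0; 0 0.1 -0.02 0.1 0 0 0; 0 0.1 -0.02 0.1 0 0 0")

```text
clock: 9.57
eef_pos: [490.7, 41.6, 14.8]
tcp_rot: [-3.141, -0.78, 1.799]
contact_force: [1.0, -3.0, 1.9]
opening: 0.5
```

```bash
python3 - <<'E'
from h import *
plan([480,132,16],goalR(100,45),step=6)
snap('top','top5');snap('side','side5')
A=cv2.imread('pics/top5.png')[100:320,200:600];B=cv2.imread('pics/side5.png')[40:340,200:600]
cv2.imwrite('pics/c5.png',cv2.resize(np.vstack([A,B]),None,fx=1.15,fy=1.15))
E
```

```text
q [-0.34  0.74  1.88  0.71  1.13 -1.09] p [490.7  41.6  14.8] F [ 1.  -3.   1.9] open 0.5 t 9.575 rot left 3.1
-1 0.1 0.02 0.1 -0.1 0.0 0.1; -1 0.1 0.02 0.1 -0.1 0.0 0.1; -1 0.1 0.01 0.1 -0.1 0.0 0.1; -1 0.1 0.01 0.1 -0.1 0.0 0.1; -1 0.1 0.01 0.1 -0.1 0.0 0.1; -1 0.1 0.01 0.1 -0.1 0.0 0.1; -1 0.1 0.01 0.1 -0.1 0.0 0.1; -1 0.1 0.01 0.1 -0.1 0.0 0.1; -1 0.1 0.01 0.1 -0.1 0.0 0.1; -1 0.1 0.01 0.1 -0.1 0.0 0.1; -1 0.1 0.01 0.1 -0.1 0.0 0.1; -1 0.1 0.01 0.1 -0.1 0.0 0.1; -1 0.1 0.01 0.1 -0.1 0.0 0.1; -1 0.1 0.01 0.1 -0.1 0.0 0.1; -1 0.1 0.01 0.1 -0.1 0.0 0.1; -1 0.1 0.01 0.1 -0.1 0.0 0.1; 16
```

View pics/c5.png

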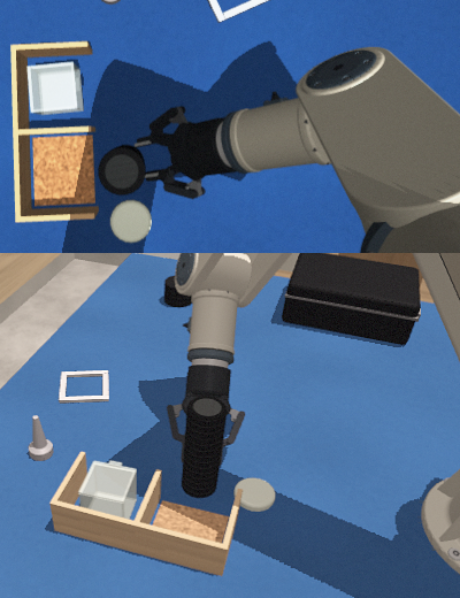

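Column is upright and about to enter the empty bay; in the top view it is between the lens cap and the middle wall, touching neither.

Call:
move_arm(series="0 0.1 0.02 0.1 0 0 0; 0 0.1 0.02 0.1 0 0 0; 0 0.1 0.02 0.1 0 0 0; 0 0.1 0.02 0.1 0 0 0; 0 0.1 0.02 0.1 0 0 0; 0 0.1 0.02 0.1 0 0 0; 0 0.1 0.02 0.1 0 0 0; 0 0.1 0.02 0.1 0 0 0; 0 0.1 0.02 0.1 0 0 0")

```text
clock: 10.8
eef_pos: [485.1, 96.4, 14.6]
tcp_rot: [-3.139, -0.781, 1.799]
contact_force: [-0.1, -2.3, 2.4]
opening: 0.496
```

```bash
python3 - <<'E'
from h import *
plan([480,133,16],step=6)
snap('top','top6');snap('side','side6')
A=cv2.imread('pics/top6.png')[100:320,200:600];B=cv2.imread('pics/side6.png')[40:340,200:600]
cv2.imwrite('pics/c6.png',cv2.resize(np.vstack([A,B]),None,fx=1.15,fy=1.15))
E
```

```text
q [-0.25  0.72  1.93  0.78  1.08 -1.07] p [485.1  96.4  14.6] F [-0.1 -2.3  2.4] open 0.5 t 10.8 rot left 0.0
-1 0.1 0.01 0.09 0.0 0.0 0.0; -1 0.1 0.01 0.09 0.0 0.0 0.0; -1 0.1 0.01 0.09 0.0 0.0 0.0; -1 0.1 0.01 0.09 0.0 0.0 0.0; -1 0.1 0.01 0.09 0.0 0.0 0.0; -1 0.1 0.01 0.09 0.0 0.0 0.0; -1 0.1 0.01 0.09 0.0 0.0 0.0; 7
```

View pics/c6.png

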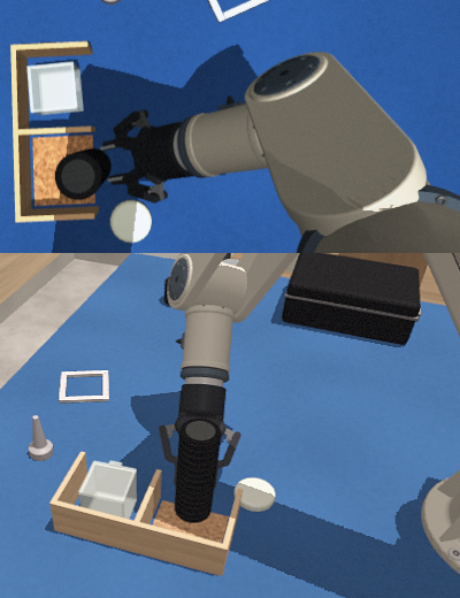

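Column is halfway into the bay and upright. The right-hand knuckle is nearing the middle wall end (crop 93,130), so I'll back off, square up to the bay and narrow the fingers.

```bash
python3 - <<'E'
from h import *
plan([486,66,16],goalR(92.5,45),n=4)
t=vision.camera_params('top');print(onz(t,200+81/1.15,100+173/1.15,170), onz(vision.camera_params('side'),200+203/1.15,40+(430-253)/1.15,170))
E
```

```text
q [-0.25  0.72  1.93  0.78  1.08 -1.07] p [485.   96.7  14.6] F [ 0.4 -0.6  1.4] open 0.5 t 10.9 rot left 10.7
-1 -0.13 -0.04 -0.14 -1.9 0.1 1.9; -1 -0.13 -0.03 -0.14 -1.9 0.1 1.9; -1 -0.13 -0.02 -0.14 -1.9 0.1 1.9; -1 -0.13 -0.01 -0.14 -1.9 0.1 1.9; 4
[482.15854202 115.29164106 170.        ] [474.7799209  117.78512159 170.        ]
```

Call:
move_arm(series="0 -0.14 0 -0.14 0 0 0; 0 -0.14 0 -0.14 0 0 0; 0.6 -0.13 -0.08 -0.14 -1.9 0 1.9; 0.6 -0.13 -0.08 -0.14 -1.9 0 1.9; 0.6 0 -0.07 0 -1.9 0 1.9; 0.6 0 -0.06 0 -1.9 0 1.9; 0.6 0 0 0 0 0 0; 0.6 0 0 0 0 0 0")

```text
clock: 11.9
eef_pos: [478.3, 61.6, 15.2]
tcp_rot: [-3.137, -0.782, 1.593]
contact_force: [0.6, -0.5, 0.3]
opening: 0.197
```

```bash
python3 - <<'E'
from h import *
plan([480,90,16],goalR(92.5,45),step=6)
E
```

```text
q [-0.36  0.69  2.01  0.88  1.01 -1.09] p [478.3  61.6  15.2] F [ 0.6 -0.5  0.3] open 0.2 t 11.9 rot left 1.1
-1 0.1 0.01 0.1 0.1 0.0 -0.2; -1 0.1 0.01 0.1 0.1 0.0 -0.2; -1 0.1 0.01 0.1 0.1 0.0 -0.2; -1 0.1 0.01 0.1 0.1 0.0 -0.2; -1 0.1 0.01 0.1 0.1 0.0 -0.2; 5
```

Call:
move_arm(series="0.6 0.1 0.01 0.1 0 0 -0.2; 0.6 0.1 0.01 0.1 0 0 -0.2; 0.6 0.1 0.01 0.1 0 0 -0.2; 0.6 0.1 0.01 0.1 0 0 0; 0.6 0.1 0 0.1 0 0 0; 0.6 0.1 0 0.1 0 0 0; 0.6 0.1 0 0.1 0 0 0")

```text
clock: 12.78
eef_pos: [479.8, 103.8, 14.9]
tcp_rot: [3.133, -0.78, 1.612]
contact_force: [0.6, -2.6, 1.0]
opening: 0.201
```

```bash
python3 - <<'E'
from h import *
plan([478,120,16],step=6)
snap('top','top7');snap('side','side7')
A=cv2.imread('pics/top7.png')[150:310,200:400];B=cv2.imread('pics/side7.png')[150:330,280:480]
cv2.imwrite('pics/c7.png',cv2.resize(np.hstack([A,B[:160]]),None,fx=2,fy=2,interpolation=2))
E
```

```text
q [-0.28  0.68  2.04  0.95  0.97 -1.09] p [479.8 103.8  14.9] F [ 0.6 -2.6  1. ] open 0.2 t 12.775 rot left 0.0
-1 0.1 -0.01 0.09 0.0 0.0 0.0; -1 0.1 -0.01 0.09 0.0 0.0 0.0; -1 0.1 -0.01 0.09 0.0 0.0 0.0; 3
```

View pics/c7.png

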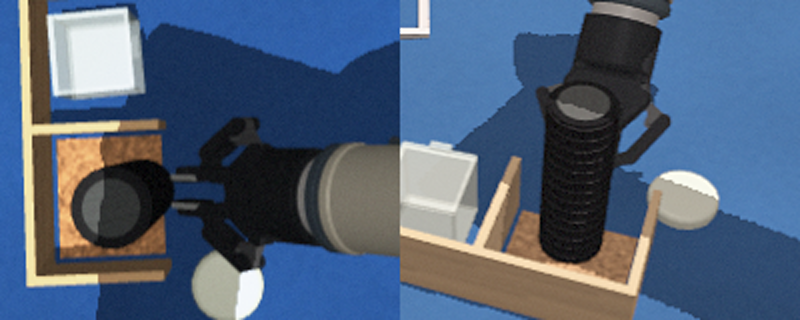

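Column is upright inside the bay with only its rear just past the front edges. The lens cap hasn't moved; the knuckle passes above it.

```bash
python3 - <<'E'
from h import *
print(onz(vision.camera_params('top'),254.5,255,170), onz(vision.camera_params('side'),280+(584-400)/2,150+52,170))
E
```

```text
[475.67398461 138.24411343 170.        ] [476.12196232 139.3968016  170.        ]
```

Call:
move_arm(series="0.6 0.1 0 0.1 0 0 0; 0.6 0.1 0 0.1 0 0 0; 0.6 0.1 0 0.1 0 0 0; 0.6 0 0 0 0 0 0")

```text
clock: 13.38
eef_pos: [479.0, 122.2, 14.9]
tcp_rot: [3.134, -0.781, 1.612]
contact_force: [-0.0, -0.1, 0.6]
opening: 0.198
```

Call:
move_arm(series="0.6 -0.1 0 -0.1 0 0 0; 0.6 -0.2 0 -0.2 0 0 0; 0.6 -0.2 0 -0.2 0 0 0; 0.6 -0.2 0 -0.2 0 0 0; 0.6 0 0 -0.6 0 0 0; 0.6 0 0 -0.8 0 0 0; 0.6 0 0 -0.8 0 0 0; 0.6 0 0 -0.8 0 0 0; 0.6 0 0 -0.8 0 0 0; 0.6 0 0 0 0 0 0; 0.6 0 0 0 0 0 0")

```text
clock: 14.75
eef_pos: [482.2, -35.6, 125.0]
tcp_rot: [3.139, -0.78, 1.604]
contact_force: [0.6, 0.8, -0.6]
opening: 0.201
```

```bash
python3 - <<'E'
from h import *
plan([480,-60,150])
snap('top','top8');snap('side','side8')
A=cv2.imread('pics/top8.png')[150:310,200:400];B=cv2.imread('pics/side8.png')[150:310,280:480]
cv2.imwrite('pics/c8.png',cv2.resize(np.hstack([A,B]),None,fx=2,fy=2,interpolation=2))
E
```

```text
q [-0.52  0.53  1.91  0.68  1.26 -0.96] p [482.2 -35.6 125. ] F [ 0.6  0.8 -0.6] open 0.2 t 14.75 rot left 0.0
-1 0.01 -0.07 -0.87 0.0 0.0 0.0; 1
```

View pics/c8.png

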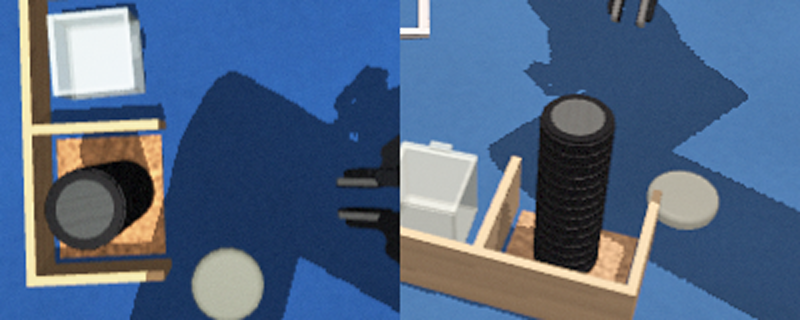

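Column stands upright in the cork bay. Its base edge is at crop x≈153 and the front edge at about 165, so it is inside. The other things are unmoved and the hand is clear.

```bash
python3 - <<'E'
from h import *
print(onz(vision.camera_params('top'),200+85/2,150+208/2,170), r.sign_off())
E
```

```text
the job is handed in; nothing more can be done
[477.1393305  155.57950882 170.        ] None
```

The column now stands upright wholly inside the empty cork-lined cubby. The job is handed in, at about 15 s on the clock.

- **How it was pushed:** I pushed it low, about 15–25 mm above the surface, with the tool tilted 45° and the fingers half open behind it. Just before the end I backed off, squared up to the bay and narrowed the fingers so that the knuckles would not catch the middle wall. It was never gripped or lifted.
- **Last position check:** The column centre measured about (477, 156) mm. Its rear edge is about 15 mm inside the rack's front edge, and it is clear of both side walls and the back.
- **Other checks:** Force readings between moves stayed under about 4 N. In the last pictures the lens cap and cube had not moved and the hand was clear. The nozzle and the frame were mostly outside the final crop; they looked unmoved in the last wider picture that showed them whole, and the hand stayed well away from them afterwards.
- **Disagreement:** My two-view triangulation put the wall tops at 53–54 mm against the stated 65 mm. This did not affect the result, because I used the stated height for the wall positions and the liner position agreed with them.

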